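# Find the hidden crossbar of a bar shelf and stand a caster on it

## Task

The upturned bar shelf has one hidden crossbar under its springy reeded sheet: before lifting the caster, press along the sheet with the fingers to feel where it is hard. Then stand the caster, wheel up and its plate square with the shelf's edges, on the sheet inside the rim, over the crossbar, so that it stays level without sinking in, and let go. Never let the caster sink into the unsupported sheet, and leave everything else on the bench where it is.

Things in the scene. Friction and masses are not known exactly. Their poses are not given: they have to be found in the camera images.
- panel: Upturned bar shelf lying on the bench: dark steel rim, 240 mm (its x) by 340 mm (its y), 20 mm wide, top 43.5 mm up, round a grey reeded sheet. Origin: centre of its underside; z up. One hidden steel crossbar, 30 mm wide, runs along x under the sheet's whole length; its middle lies anywhere from y = -95 to +95 mm in this frame. It cannot be seen, only felt.
- sheet (a point): Centre of the sheet's top, 38.5 mm above the panel's origin, same axes. Sheet 200 (x) by 300 mm (y), of 20 strips 15 mm wide running along x. Each springs straight down alone, 0.26 N per mm, 12 mm to a stop: a 20 to 30 mm fingertip pushed in 6 mm feels 3 to 5 N. Strips over any part of the crossbar give only 0.5 mm, then are hard. Released strips spring back.
- caster: Steel and rubber caster, 0.7 to 0.9 kg, standing on its plate, wheel up. Origin: centre of the plate's underside; z up through the wheel. Plate 90 (x) by 75 (y) by 6 mm. Centre of mass above the plate's centre. Wheel 60 mm in diameter, 28 mm wide, axle along y, 52 mm up; its top is at 82 mm.
- caster_grip (a point): Point midway between the caster's two flat upright fork cheeks, 50 mm above the plate's underside, axes as the caster's: a good height to grip. The cheeks' outer faces are 48 mm apart along y; each is 34 mm wide along x and rises from the plate to 64 mm.
- bare_wheel: Bystander: a loose wheel without plate or fork, 60 mm in diameter, 30 mm high, lying flat. Origin: centre of its underside.
- wrench: Bystander: a steel wrench lying on the bench. Origin: underside.
- spray_can: Bystander: can, 60 mm in diameter, 170 mm high. Origin: centre of its underside.
- jar: Bystander: jar, 70 mm in diameter, 80 mm high. Origin: centre of its underside.
- mug: Bystander: white mug, 80 mm in diameter, 90 mm high. Origin: centre of its underside.
- damper: Bystander: motorcycle spring damper standing upright, 52 mm in diameter, 178 mm high. Origin: centre of its underside.
- pallet_block: Bystander: wooden block, 90 by 60 by 45 mm. Origin: centre of its underside.
Mind the look-alikes: they are no part of the job. Leave any purple look-alike of the caster alone.

How it is judged (in metres and radians):
On the way, in this order (a step that is already met when the one before it is completed fails the run):
1. the sheet or its rim is pressed with the fingers (over 2 N) (contact force between the fingers and panel above 2 N and height (world z) of caster below 0.01 m), for 0.05 s.
2. the caster is lifted off the bench (height (world z) of caster above 0.045 m), for 0.1 s.
At the end, for the whole second after the job is handed in: Caster wheel up on the sheet, its centre within 52 mm (shelf x) and 113 mm (shelf y) of the shelf's centre, underside at most 2 mm below and 3 mm above the sheet's top, tilt under 0.04 rad, x axis within 0.17 rad of the shelf's (either way round), at rest (x of caster in the frame of panel between -0.052 and 0.052 m and y of caster in the frame of panel between -0.113 and 0.113 m and z of caster in the frame of panel between 0.0365 and 0.0415 m and angle between caster's own z axis and vertical below 0.04 rad and angle between the x axis of caster and the x axis of panel, either way round below 0.17 rad and linear speed of caster below 0.02 m/s and angular speed of caster below 0.1 rad/s); the robot touches nothing.
It fails at once if the caster sinks more than 3.5 mm into the sheet (x of caster in the frame of panel between -0.09 and 0.09 m and y of caster in the frame of panel between -0.14 and 0.14 m and z of caster in the frame of panel below 0.035 m).
It fails at once if a bystander is moved by more than 40 mm (distance of any of bare_wheel, wrench, spray_can, jar, mug, damper, pallet_block from where it was at the start of the episode above 0.04 m).
It also fails if it takes over 72 s, if anything falls off the work surface, if the arm or the gripper's body presses on something with over 40 N, if the wrist force passes 120 N, or if a joint passes its speed limit or range.

## Robot

A 6-joint arm with a two-finger parallel gripper is mounted at the origin on the work surface. World frame = base frame: x ahead of the robot, y to its left, z up, the work surface at z = 0. Lengths are in mm, angles in degrees, forces in N, time in s.
With the tool pointing down it reaches from about 300 to 775 mm from the base axis. Payload 14.6 kg.
Tool frame: the origin (TCP) lies between the finger pads; the fingertips stand 17 mm ahead of it and the grasp point (between the pads) lies 2 mm behind it; z points along the fingers, y is the line along which they close (so a half turn about z gives the same grasp; the last joint's range is limited). The gripper opens to 94 mm and grips with 3 to 60 N. Pads are 16 mm wide; open, the fingers measure 119 mm over their backs; the gripper's body (75 mm by 177 mm) begins 78 mm behind the grasp point.
Start: joints at [-69.763, 17.183, 87.147, -0, 75.671, -3.816], TCP at [224.16, -502.237, 222.446] pointing down, gripper open.
Joint ranges: [-173.82, 173.82], [-45.26, 126.66], [13.44, 144.39], [-59.66, 239.66], [0, 175.72], [-146.38, 146.38]. Speed limits (degrees/s): [127.2, 127.2, 147.25, 180, 180, 180].

## Interface

Orientations are given as a 3x3 rotation matrix whose columns are the frame's x, y, z axes.
In Python, from rig import monitor, get_image, get_calibration, ctrl, silhouettes, spot_point gives the robot as it stands.
- The arm moves only by the shell command python3 -m crank 'ROWS'. ROWS is JSON, a list of rows, each an object of numbers: "tx", "ty", "tz": the shift along the world's x, y, z in units of 1 m (1.0 is 1 m); "wx", "wy", "wz": the turn, a rotation vector about the world's x, y, z in units of 180 degrees (1.0 is 180 degrees); "gripper": the opening, from -1 (shut) to 1 (fully open). A call has 1 to 10 rows; each row is the pose to reach, as a shift and turn from the pose commanded when the call began, turning the shorter way round; what a row does not reach only later rows make up. A row lasts 1/10 s, in which the tool goes at most 50 mm and 8.59 degrees, less where a joint would pass 70% of its speed; a pose out of reach is approached as far as the arm can. A call with a number of a shift or a turn outside -1 to 1 is refused whole. A call with a gripper value outside its range is refused whole. The fingers move at their own pace and stop on an object; the grip force is fixed at half the most. Time passes only in rows, so rows that repeat a pose let the fingers close. It gives the time, the measured TCP pose, the force, the opening and the grip force at its end, in the units of the state.
- monitor.get_state(): the state, without advancing time (a new reading comes with each control period).
- get_image(name): name is "scene" or "top"; returns (picture, depth): 480x640x3 uint8, red, green, blue; 480x640 float32, mm along the optical axis (not along the pixel's ray), 0 where there is no reading.
- get_calibration(name): a dict with "fx", "fy", "cx", "cy" (pixels), "R" (3x3) and "t" (3): a world point X has camera coordinates R X + t. Camera axes: x right, y down, z forward; pixel columns grow to the right and rows downward; lengths in mm; the calibration is good to about 2 mm. A picture is of the moment at which its call begins. get_calibration takes no time and is no camera call.
- ctrl.finish_job(): hands the job in; it is judged then, once.
Trained networks look in the newest picture that a camera, given by its name, has taken for a name from the list of things; names that differ only in an ending like _2 or _b are one class to them, and where a whole thing is asked for, a point or a joint stands for the part that bears it (a point fixed in the world has none). Each returns a list of dicts, best first, with "score" (0 to 1); they miss things now and then, are a little off and sometimes report something else, mostly with a low value. They report only what shows in the picture. A call takes as long as a camera call. They do not tell look-alikes from the thing itself.
- silhouettes(camera, query): "mask" (480x640 bool, what is visible of it) and "at" ([row, column] as shares, 0 to 1, of the picture: columns of its width, rows of its height, amid what is visible of it).
- spot_point(camera, query): "at" ([row, column] as shares, 0 to 1, of the picture: columns of its width, rows of its height: a listed point, or the origin of a listed thing).
The state is a dict: "t": time; "joint_pos": joint angles; "joint_vel": joint speeds; "joint_torque": joint torques, N m; "position": TCP position; "orientation": TCP orientation; "contact_force": force on the tool from outside, world axes, zero at the start; "wrist_torque": the same for the moment, N m; "width": finger opening in mm; "grip_force": force on a finger pad.
Only numpy, scipy, OpenCV 4.12 (cv2) and the standard library are available. Lean on these libraries where they do the work, as an engineer would, in place of code of your own. Each camera call takes 0.05 s, during which the arm holds its last target. There are 200 camera calls.

## Working session

There is one attempt and no reset: what is moved stays moved. The work goes in short steps, Python scripts to look and compute and a shell command to move; the robot and the scene stay as the last step left them, time stands still between calls to the robot, and variables do not carry over. Pictures are saved under pics/ and viewed, at most 10 in all, crops included, and the job is handed in when it is done.

```bash
mkdir -p pics
cat > h.py <<'E'
import numpy as np,cv2
from rig import monitor,get_image,get_calibration,ctrl,silhouettes,spot_point
def w(cam,depth):
    c=get_calibration(cam);R=np.array(c['R']);t=np.array(c['t'])
    v,u=np.mgrid[:480,:640]
    P=np.stack([(u-c['cx'])/c['fx']*depth,(v-c['cy'])/c['fy']*depth,depth],-1)
    return (P-t)@R   # R^T(P-t)
def px(cam,X):
    c=get_calibration(cam);p=np.array(c['R'])@X+np.array(c['t']);return p[0]/p[2]*c['fx']+c['cx'],p[1]/p[2]*c['fy']+c['cy']
E
python3 - <<'E'
from h import *
for cam in('top','scene'):
    im,d=get_image(cam);cv2.imwrite(f'pics/{cam}0.png',im[...,::-1]);np.save(cam+'0.npy',d);np.save(cam+'im0.npy',im)
    W=w(cam,d)
    for q in('panel','caster','bare_wheel'):
        for s in silhouettes(cam,q)[:4]:
            m=s['mask']&(d>0);print(cam,q,round(s['score'],2),np.round(np.array(s['at'])*[480,640]),m.sum(),np.round(np.median(W[m],0)))
E
```

```text
top panel 0.94 [251. 287.] 11577 [526.  76.  40.]
top panel 0.54 [167. 244.] 645 [749. 206.  78.]
top caster 0.76 [339. 433.] 1022 [ 304. -304.    9.]
top caster 0.66 [199. 410.] 410 [ 684. -254.   30.]
top caster 0.57 [279. 428.] 871 [ 449. -290.   11.]
scene panel 0.72 [250. 340.] 9228 [550.  61.  38.]
scene caster 0.75 [289. 187.] 1410 [ 475. -304.   13.]
scene bare_wheel 0.57 [343. 255.] 867 [ 704. -261.   28.]
scene bare_wheel 0.44 [233. 488.] 1092 [677. 387.  35.]
```

View pics/top0.png

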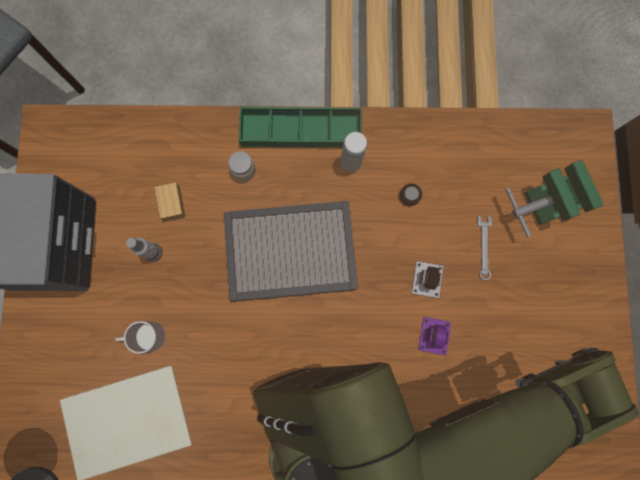

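View pics/scene0.png

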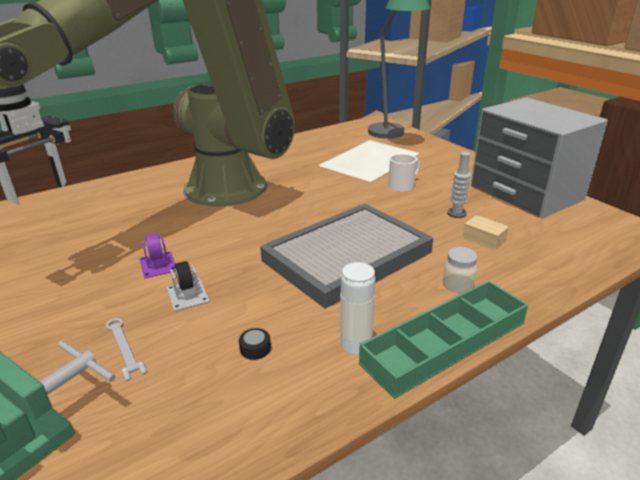

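The real caster is the grey and black one at top (428,279) and scene (187,289). The things it could be mistaken for are the purple twin at top (434,336) and the bare wheel at top (410,194). The panel is at top (290,251), with its strips running roughly along world x. Next I'll fit both poses and take one close crop.

Run:
```python
from h import *
d=np.load('top0.npy');im=np.load('topim0.npy');W=w('top',d)
v,u=np.mgrid[:480,:640]
box=(u>205)&(u<375)&(v>190)&(v<315)
m=box&(W[...,2]>28)&(W[...,2]<60)
n,l,st,_=cv2.connectedComponentsWithStats(m.astype(np.uint8));k=1+st[1:,4].argmax();m=l==k
P=W[m];print('panel',cv2.minAreaRect(P[:,:2].astype(np.float32)),np.median(P[:,2]))
g=box&m&(im.mean(-1)>105);g=cv2.morphologyEx(g.astype(np.uint8),cv2.MORPH_CLOSE,np.ones((5,5)))>0
n,l,st,_=cv2.connectedComponentsWithStats((g&m).astype(np.uint8));g=l==1+st[1:,4].argmax()
print('sheet',cv2.minAreaRect(W[g][:,:2].astype(np.float32)),np.median(W[g][:,2]))
# caster
box=(u>405)&(u<450)&(v>255)&(v<305)
hi=im.astype(int);mm=box&(W[...,2]>2.5)&(W[...,2]<200)
pl=mm&(W[...,2]<14)
for nm,q in(('all',mm),('plate',pl)):
    n,l,st,_=cv2.connectedComponentsWithStats(q.astype(np.uint8));q=l==1+st[1:,4].argmax()
    print(nm,q.sum(),cv2.minAreaRect(W[q][:,:2].astype(np.float32)))
wh=mm&(W[...,2]>60);print('wheel',wh.sum(),cv2.minAreaRect(W[wh][:,:2].astype(np.float32)),W[wh].max(0))
for q in('caster_grip','caster','sheet','panel'):
    for s in spot_point('top',q)[:3]:print(q,s['score'],np.array(s['at'])*[480,640])
c=get_calibration('top');print(-np.array(c['R']).T@c['t'],c['fx'])
a=cv2.resize(im[255:365,385:475],None,fx=5,fy=5,interpolation=cv2.INTER_CUBIC)
cv2.imwrite('pics/crop.png',a[...,::-1])
```

```text
panel ((529.038330078125, 75.91280364990234), (242.10305786132812, 340.4165344238281), 5.511752128601074) 40.03559983612881
sheet ((528.9089965820312, 76.135986328125), (198.66897583007812, 298.6796569824219), 5.60841178894043) 38.908667712236934
all 928 ((445.637939453125, -299.8213195800781), (90.48231506347656, 126.44293212890625), 75.73283386230469)
plate 507 ((446.3702087402344, -294.822021484375), (86.26480102539062, 122.92386627197266), 79.25015258789062)
wheel 308 ((453.58575439453125, -298.3555908203125), (48.284507751464844, 57.20488739013672), 79.28120422363281) [ 482.15706736 -272.56933304   87.97672798]
caster_grip 0.72 [280.704 429.888]
caster_grip 0.55 [336.912 441.024]
caster 0.82 [279.696 429.312]
caster 0.73 [253.68  154.112]
caster 0.6 [338.304 432.128]
sheet 0.88 [249.504 289.6  ]
sheet 0.28 [205.008 172.288]
panel 0.92 [252.72  288.384]
[ 333.37045469   12.0391056  1442.49518744] 528.5702647784266
```

View pics/crop.png

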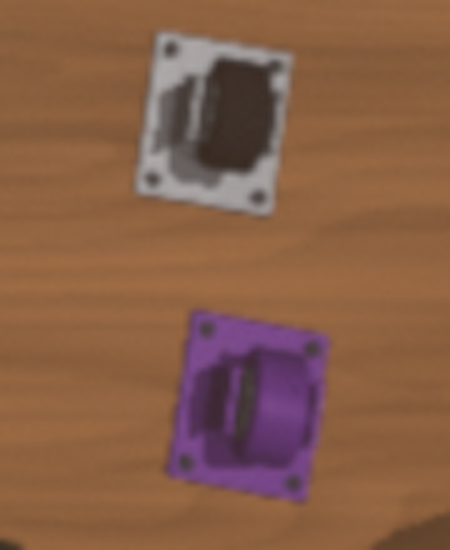

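The crop confirms it: grey plate and black wheel at the top, purple look-alike below. The caster plate's corners in full-picture pixels are about (416.4,261.6), (443.8,265.4), (439.4,297.6) and (412.2,293.6).

Run:
```python
from h import *
s=monitor.get_state();print(s['t'],np.round(s['position'],1),np.round(s['orientation'],3).tolist(),s['contact_force'],s['width'])
c=get_calibration('top');R=np.array(c['R']);t=np.array(c['t'])
def ray(u,v,z):
    d=R.T@[(u-c['cx'])/c['fx'],(v-c['cy'])/c['fy'],1];o=-R.T@t;return (o+d*(z-o[2])/d[2])[:2]
P=np.array([ray(u,v,6) for u,v in((416.4,261.6),(443.8,265.4),(439.4,297.6),(412.2,293.6))])
print(P.mean(0),[np.linalg.norm(P[i]-P[i-1]) for i in range(4)])
e=P[0]+P[1]-P[2]-P[3];f=P[0]+P[3]-P[1]-P[2];print(np.degrees(np.arctan2(e[1],e[0])),np.degrees(np.arctan2(-f[0],f[1])))
print('grip',ray(429.9,280.7,50))
im=np.load('topim0.npy');hsv=cv2.cvtColor(im,cv2.COLOR_RGB2HSV)[255:305,400:455];m=((hsv[...,1]<60)&(hsv[...,2]>110)).astype(np.uint8)
r=cv2.minAreaRect(np.argwhere(m)[:,::-1].astype(np.float32));print(r,ray(r[0][0]+400,r[0][1]+255,6))
```

```text
0.6 [ 224.2 -502.2  222.4] [[0.913, 0.408, 0.0], [0.408, -0.913, 0.0], [0.0, -0.0, -1.0]] [-0.39076804  0.0565627   0.27748687] 94.1454967211179
[ 454.0231557  -299.12383161] [np.float64(88.40171189193197), np.float64(75.49746396839204), np.float64(88.98489959275497), np.float64(74.28338371252914)]
-9.271491022974633 -7.879529779514268
grip [ 447.10565715 -294.63960384]
((27.27729034423828, 24.170305252075195), (27.688297271728516, 33.569583892822266), 7.594643592834473) [ 454.83260556 -297.29701798]
```

```bash
r='{"tx":0.3134,"ty":0.4886,"tz":-0.08,"wz":-0.103,"gripper":-1}'; python3 -m crank '[{"tx":0.3134,"ty":0.4886,"tz":-0.08,"wz":-0.103,"gripper":-1},{"tx":0.3134,"ty":0.4886,"tz":-0.08,"wz":-0.103,"gripper":-1},{"tx":0.3134,"ty":0.4886,"tz":-0.08,"wz":-0.103,"gripper":-1},{"tx":0.3134,"ty":0.4886,"tz":-0.08,"wz":-0.103,"gripper":-1},{"tx":0.3134,"ty":0.4886,"tz":-0.08,"wz":-0.103,"gripper":-1},{"tx":0.3134,"ty":0.4886,"tz":-0.08,"wz":-0.103,"gripper":-1},{"tx":0.3134,"ty":0.4886,"tz":-0.08,"wz":-0.103,"gripper":-1},{"tx":0.3134,"ty":0.4886,"tz":-0.08,"wz":-0.103,"gripper":-1},{"tx":0.3134,"ty":0.4886,"tz":-0.08,"wz":-0.103,"gripper":-1},{"tx":0.3134,"ty":0.4886,"tz":-0.08,"wz":-0.103,"gripper":-1}]'
python3 - <<'E'
from h import *
s=monitor.get_state();print(np.round(s['position'],1),np.round(s['orientation'],3).tolist(),s['width'])
E
```

```text
[ 224.2 -502.2  222.4] [[0.913, 0.408, 0.0], [0.408, -0.913, 0.0], [0.0, -0.0, -1.0]] 94.1454967211179invalid input at $[0]: expected keys tx, ty, tz, wx, wy, wz, gripper
```

```bash
python3 -m crank '[{"tx":0.313,"ty":0.489,"tz":-0.08,"wx":0,"wy":0,"wz":-0.103,"gripper":-1},{"tx":0.313,"ty":0.489,"tz":-0.08,"wx":0,"wy":0,"wz":-0.103,"gripper":-1},{"tx":0.313,"ty":0.489,"tz":-0.08,"wx":0,"wy":0,"wz":-0.103,"gripper":-1},{"tx":0.313,"ty":0.489,"tz":-0.08,"wx":0,"wy":0,"wz":-0.103,"gripper":-1},{"tx":0.313,"ty":0.489,"tz":-0.08,"wx":0,"wy":0,"wz":-0.103,"gripper":-1},{"tx":0.313,"ty":0.489,"tz":-0.08,"wx":0,"wy":0,"wz":-0.103,"gripper":-1},{"tx":0.313,"ty":0.489,"tz":-0.08,"wx":0,"wy":0,"wz":-0.103,"gripper":-1},{"tx":0.313,"ty":0.489,"tz":-0.08,"wx":0,"wy":0,"wz":-0.103,"gripper":-1},{"tx":0.313,"ty":0.489,"tz":-0.08,"wx":0,"wy":0,"wz":-0.103,"gripper":-1},{"tx":0.313,"ty":0.489,"tz":-0.08,"wx":0,"wy":0,"wz":-0.103,"gripper":-1}]'
python3 - <<'E'
from h import *
s=monitor.get_state();print(np.round(s['position'],1),np.round(s['orientation'],3).tolist(),s['width'])
E
```

```text
t: 1.6
position: [489.9, -86.5, 154.8]
orientation: [[0.995, 0.096, 0.001], [0.096, -0.995, -0.0], [0.001, 0.0, -1.0]]
contact_force: [1.0, -0.9, -0.1]
width: 17.8
grip_force: 0.0
[489.9 -86.5 154.8] [[0.995, 0.096, 0.001], [0.096, -0.995, -0.0], [0.001, 0.0, -1.0]] 17.776269835974475
```

```bash
python3 -m crank '[{"tx":0.040,"ty":0.065,"tz":-0.075,"wx":0,"wy":0,"wz":0,"gripper":-1},{"tx":0.040,"ty":0.065,"tz":-0.075,"wx":0,"wy":0,"wz":0,"gripper":-1},{"tx":0.040,"ty":0.065,"tz":-0.075,"wx":0,"wy":0,"wz":0,"gripper":-1},{"tx":0.040,"ty":0.065,"tz":-0.075,"wx":0,"wy":0,"wz":0,"gripper":-1},{"tx":0.040,"ty":0.065,"tz":-0.075,"wx":0,"wy":0,"wz":0,"gripper":-1}]'
```

```text
t: 2.1
position: [529.3, -24.3, 80.8]
orientation: [[0.995, 0.096, 0.001], [0.096, -0.995, -0.0], [0.001, 0.0, -1.0]]
contact_force: [0.6, -1.2, -0.0]
width: 0.5
grip_force: 0.0
```

```bash
python3 -m crank '[{"tx":0.008,"ty":0.009,"tz":-0.020,"wx":0,"wy":0,"wz":0,"gripper":-1},{"tx":0.008,"ty":0.009,"tz":-0.025,"wx":0,"wy":0,"wz":0,"gripper":-1},{"tx":0.008,"ty":0.009,"tz":-0.027,"wx":0,"wy":0,"wz":0,"gripper":-1},{"tx":0.008,"ty":0.009,"tz":-0.027,"wx":0,"wy":0,"wz":0,"gripper":-1}]'
python3 -m crank '[{"tx":0,"ty":0,"tz":-0.002,"wx":0,"wy":0,"wz":0,"gripper":-1},{"tx":0,"ty":0,"tz":-0.002,"wx":0,"wy":0,"wz":0,"gripper":-1}]'
```

```text
t: 2.5
position: [537.0, -15.3, 53.6]
orientation: [[0.995, 0.095, 0.001], [0.095, -0.995, -0.0], [0.001, 0.0, -1.0]]
contact_force: [-0.9, 0.2, 2.0]
width: 0.6
grip_force: 0.8
t: 2.7
position: [537.3, -15.0, 51.3]
orientation: [[0.995, 0.096, 0.001], [0.096, -0.995, -0.0], [0.001, 0.001, -1.0]]
contact_force: [-0.2, -1.9, 3.6]
width: 0.3
grip_force: 1.4
```

```bash
python3 -m crank '[{"tx":0,"ty":0,"tz":0.012,"wx":0,"wy":0,"wz":0,"gripper":-1},{"tx":-0.003,"ty":0.030,"tz":0.012,"wx":0,"wy":0,"wz":0,"gripper":-1},{"tx":-0.003,"ty":0.030,"tz":0.007,"wx":0,"wy":0,"wz":0,"gripper":-1},{"tx":-0.003,"ty":0.030,"tz":0.001,"wx":0,"wy":0,"wz":0,"gripper":-1},{"tx":-0.003,"ty":0.030,"tz":0.001,"wx":0,"wy":0,"wz":0,"gripper":-1}]' | egrep 'pos|cont'
python3 -m crank '[{"tx":0,"ty":0,"tz":0.012,"wx":0,"wy":0,"wz":0,"gripper":-1},{"tx":-0.003,"ty":0.030,"tz":0.012,"wx":0,"wy":0,"wz":0,"gripper":-1},{"tx":-0.003,"ty":0.030,"tz":0.005,"wx":0,"wy":0,"wz":0,"gripper":-1},{"tx":-0.003,"ty":0.030,"tz":0.000,"wx":0,"wy":0,"wz":0,"gripper":-1},{"tx":-0.003,"ty":0.030,"tz":0.000,"wx":0,"wy":0,"wz":0,"gripper":-1}]'| egrep 'pos|cont'
```

```text
position: [533.9, 15.2, 51.4]
contact_force: [-0.5, 0.4, 2.4]
position: [530.9, 44.9, 51.5]
contact_force: [-0.2, 2.5, 2.9]
```

```bash
python3 -m crank '[{"tx":0,"ty":0,"tz":0.012,"wx":0,"wy":0,"wz":0,"gripper":-1},{"tx":-0.003,"ty":0.030,"tz":0.012,"wx":0,"wy":0,"wz":0,"gripper":-1},{"tx":-0.003,"ty":0.030,"tz":0.005,"wx":0,"wy":0,"wz":0,"gripper":-1},{"tx":-0.003,"ty":0.030,"tz":0.000,"wx":0,"wy":0,"wz":0,"gripper":-1},{"tx":-0.003,"ty":0.030,"tz":0.000,"wx":0,"wy":0,"wz":0,"gripper":-1}]' | egrep 'pos|cont'
python3 -m crank '[{"tx":0,"ty":0,"tz":0.012,"wx":0,"wy":0,"wz":0,"gripper":-1},{"tx":-0.003,"ty":0.030,"tz":0.012,"wx":0,"wy":0,"wz":0,"gripper":-1},{"tx":-0.003,"ty":0.030,"tz":0.005,"wx":0,"wy":0,"wz":0,"gripper":-1},{"tx":-0.003,"ty":0.030,"tz":0.000,"wx":0,"wy":0,"wz":0,"gripper":-1},{"tx":-0.003,"ty":0.030,"tz":0.000,"wx":0,"wy":0,"wz":0,"gripper":-1}]'| egrep 'pos|cont'
```

```text
position: [528.8, 75.7, 54.7]
contact_force: [-14.4, 7.3, 35.3]
position: [525.5, 105.7, 54.9]
contact_force: [-20.3, 7.9, 45.6]
```

```bash
python3 -m crank '[{"tx":0,"ty":0,"tz":0.012,"wx":0,"wy":0,"wz":0,"gripper":-1},{"tx":-0.003,"ty":0.030,"tz":0.012,"wx":0,"wy":0,"wz":0,"gripper":-1},{"tx":-0.003,"ty":0.030,"tz":0.006,"wx":0,"wy":0,"wz":0,"gripper":-1},{"tx":-0.003,"ty":0.030,"tz":0.001,"wx":0,"wy":0,"wz":0,"gripper":-1},{"tx":-0.003,"ty":0.030,"tz":0.001,"wx":0,"wy":0,"wz":0,"gripper":-1}]' | egrep 'pos|cont'
python3 -m crank '[{"tx":0,"ty":0,"tz":0.012,"wx":0,"wy":0,"wz":0,"gripper":-1},{"tx":0.001,"ty":-0.015,"tz":0.012,"wx":0,"wy":0,"wz":0,"gripper":-1},{"tx":0.001,"ty":-0.015,"tz":0.005,"wx":0,"wy":0,"wz":0,"gripper":-1},{"tx":0.001,"ty":-0.015,"tz":0.000,"wx":0,"wy":0,"wz":0,"gripper":-1},{"tx":0.001,"ty":-0.015,"tz":0.000,"wx":0,"wy":0,"wz":0,"gripper":-1}]'| egrep 'pos|cont'
python3 -m crank '[{"tx":0,"ty":0,"tz":0.012,"wx":0,"wy":0,"wz":0,"gripper":-1},{"tx":0.006,"ty":-0.060,"tz":0.012,"wx":0,"wy":0,"wz":0,"gripper":-1},{"tx":0.006,"ty":-0.060,"tz":0.012,"wx":0,"wy":0,"wz":0,"gripper":-1},{"tx":0.006,"ty":-0.060,"tz":0.005,"wx":0,"wy":0,"wz":0,"gripper":-1},{"tx":0.006,"ty":-0.060,"tz":0.000,"wx":0,"wy":0,"wz":0,"gripper":-1},{"tx":0.006,"ty":-0.060,"tz":0.000,"wx":0,"wy":0,"wz":0,"gripper":-1}]'| egrep 'pos|cont'
```

```text
position: [521.8, 134.5, 51.8]
contact_force: [-1.1, 2.0, 1.7]
position: [523.6, 119.5, 54.7]
contact_force: [-11.0, -10.7, 33.9]
position: [528.5, 61.3, 51.7]
contact_force: [-1.0, -1.6, 2.9]
```

The sheet feels soft at y = -91, -61, -31, -15 and +59 and hard at 0, 30 and 44. The hard strips therefore span y ≈ 0 to 45, so I'll place at y ≈ 22. Next is the caster.

```bash
python3 -m crank '[{"tx":0,"ty":0,"tz":0.050,"wx":0,"wy":0,"wz":0,"gripper":-1},{"tx":0,"ty":0,"tz":0.098,"wx":0,"wy":0,"wz":-0.078,"gripper":1},{"tx":-0.0745,"ty":-0.359,"tz":0.098,"wx":0,"wy":0,"wz":-0.078,"gripper":1},{"tx":-0.0745,"ty":-0.359,"tz":0.098,"wx":0,"wy":0,"wz":-0.078,"gripper":1},{"tx":-0.0745,"ty":-0.359,"tz":0.098,"wx":0,"wy":0,"wz":-0.078,"gripper":1},{"tx":-0.0745,"ty":-0.359,"tz":0.098,"wx":0,"wy":0,"wz":-0.078,"gripper":1},{"tx":-0.0745,"ty":-0.359,"tz":0.098,"wx":0,"wy":0,"wz":-0.078,"gripper":1},{"tx":-0.0745,"ty":-0.359,"tz":0.098,"wx":0,"wy":0,"wz":-0.078,"gripper":1},{"tx":-0.0745,"ty":-0.359,"tz":0.098,"wx":0,"wy":0,"wz":-0.078,"gripper":1},{"tx":-0.0745,"ty":-0.359,"tz":0.098,"wx":0,"wy":0,"wz":-0.078,"gripper":1}]'
python3 -m crank '[{"tx":0,"ty":0,"tz":0,"wx":0,"wy":0,"wz":0,"gripper":1},{"tx":0,"ty":0,"tz":0,"wx":0,"wy":0,"wz":0,"gripper":1}]'
python3 - <<'E'
from h import *
im,d=get_image('scene');a=cv2.resize(im[150:350,60:320],(780,600),interpolation=cv2.INTER_CUBIC);cv2.imwrite('pics/s1.png',a[...,::-1])
E
```

```text
t: 7.3
position: [453.7, -301.2, 150.4]
orientation: [[0.989, -0.15, -0.0], [-0.15, -0.989, 0.0], [-0.0, 0.0, -1.0]]
contact_force: [-0.5, 0.9, -0.3]
width: 68.9
grip_force: 0.0
t: 7.5
position: [454.9, -297.2, 150.4]
orientation: [[0.989, -0.148, -0.001], [-0.148, -0.989, 0.001], [-0.001, -0.001, -1.0]]
contact_force: [0.1, 0.0, 0.2]
width: 85.0
grip_force: 0.0
```

View pics/s1.png

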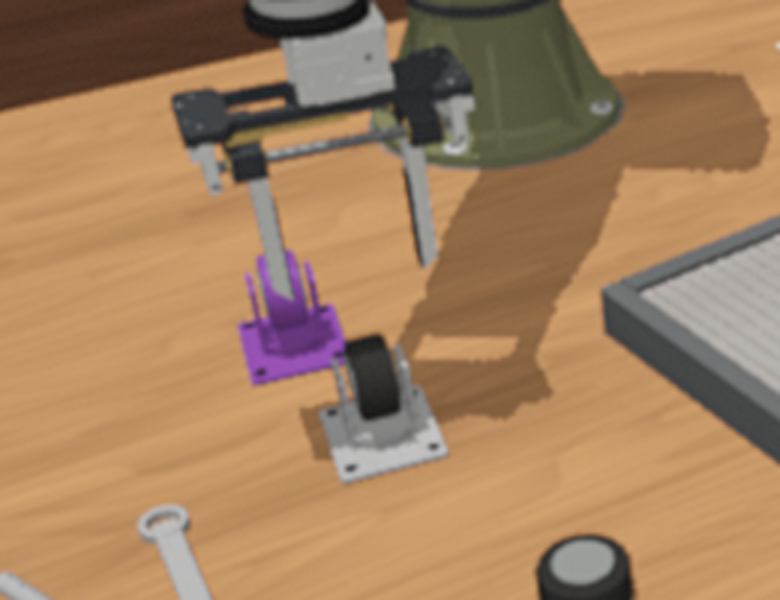

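The open fingers are above the grey caster: tips at crop (285,295) and (430,262), plate centre at crop (383,437), which is full pixel (187.7,295.7). I'll check that against my estimate in the scene view.

Run:
```python
from h import *
print(px('scene',np.array([454.,-298,6])))
for x,y in((45,37.5),(45,-37.5),(-45,-37.5),(-45,37.5)):
    a=np.radians(-8.5);p=px('scene',np.array([454+x*np.cos(a)-y*np.sin(a),-298+x*np.sin(a)+y*np.cos(a),6]));print(((p[0]-60)*3,(p[1]-150)*3))
```

```text
(np.float64(186.97351423410015), np.float64(292.09435290049805))
(np.float64(448.2283406326393), np.float64(446.52952547601245))
(np.float64(341.2573483825104), np.float64(476.1215896891716))
(np.float64(316.08334191741676), np.float64(406.77975786846815))
(np.float64(417.2737772452633), np.float64(380.60363632154304))
```

Predicted and observed corners agree within about 2 mm, so I can descend and grip.

```bash
python3 -m crank '[{"tx":0,"ty":0,"tz":-0.03,"wx":0,"wy":0,"wz":0,"gripper":1},{"tx":0,"ty":0,"tz":-0.06,"wx":0,"wy":0,"wz":0,"gripper":1},{"tx":0,"ty":0,"tz":-0.09,"wx":0,"wy":0,"wz":0,"gripper":1},{"tx":0,"ty":0,"tz":-0.102,"wx":0,"wy":0,"wz":0,"gripper":1},{"tx":0,"ty":0,"tz":-0.102,"wx":0,"wy":0,"wz":0,"gripper":1},{"tx":0,"ty":0,"tz":-0.102,"wx":0,"wy":0,"wz":0,"gripper":1}]'
python3 -m crank '[{"tx":0,"ty":0,"tz":0,"wx":0,"wy":0,"wz":0,"gripper":-1},{"tx":0,"ty":0,"tz":0,"wx":0,"wy":0,"wz":0,"gripper":-1},{"tx":0,"ty":0,"tz":0,"wx":0,"wy":0,"wz":0,"gripper":-1},{"tx":0,"ty":0,"tz":0,"wx":0,"wy":0,"wz":0,"gripper":-1},{"tx":0,"ty":0,"tz":0,"wx":0,"wy":0,"wz":0,"gripper":-1},{"tx":0,"ty":0,"tz":0,"wx":0,"wy":0,"wz":0,"gripper":-1},{"tx":0,"ty":0,"tz":0,"wx":0,"wy":0,"wz":0,"gripper":-1},{"tx":0,"ty":0,"tz":0,"wx":0,"wy":0,"wz":0,"gripper":-1}]'
```

```text
t: 8.15
position: [455.3, -298.3, 50.0]
orientation: [[0.989, -0.147, 0.001], [-0.147, -0.989, -0.001], [0.001, 0.001, -1.0]]
contact_force: [-0.0, -0.3, 0.8]
width: 94.0
grip_force: 0.0
t: 8.95
position: [454.5, -298.6, 48.8]
orientation: [[0.989, -0.148, 0.0], [-0.148, -0.989, -0.0], [0.0, 0.0, -1.0]]
contact_force: [-1.1, -1.8, 0.0]
width: 47.9
grip_force: 29.9
```

```bash
python3 -m crank '[{"tx":0,"ty":0,"tz":0.03,"wx":0,"wy":0,"wz":0,"gripper":-1},{"tx":0,"ty":0,"tz":0.06,"wx":0,"wy":0,"wz":0,"gripper":-1},{"tx":0,"ty":0,"tz":0.09,"wx":0,"wy":0,"wz":0,"gripper":-1},{"tx":0,"ty":0,"tz":0.1,"wx":0,"wy":0,"wz":0,"gripper":-1},{"tx":0,"ty":0,"tz":0.1,"wx":0,"wy":0,"wz":0,"gripper":-1}]'
python3 -m crank '[{"tx":0.007,"ty":0.039,"tz":0,"wx":0,"wy":0,"wz":0.008,"gripper":-1},{"tx":0.014,"ty":0.079,"tz":0,"wx":0,"wy":0,"wz":0.016,"gripper":-1},{"tx":0.021,"ty":0.119,"tz":0,"wx":0,"wy":0,"wz":0.024,"gripper":-1},{"tx":0.029,"ty":0.159,"tz":0,"wx":0,"wy":0,"wz":0.032,"gripper":-1},{"tx":0.036,"ty":0.199,"tz":0,"wx":0,"wy":0,"wz":0.04,"gripper":-1},{"tx":0.043,"ty":0.239,"tz":0,"wx":0,"wy":0,"wz":0.048,"gripper":-1},{"tx":0.05,"ty":0.279,"tz":0,"wx":0,"wy":0,"wz":0.056,"gripper":-1},{"tx":0.058,"ty":0.319,"tz":0,"wx":0,"wy":0,"wz":0.064,"gripper":-1},{"tx":0.065,"ty":0.359,"tz":0,"wx":0,"wy":0,"wz":0.072,"gripper":-1},{"tx":0.072,"ty":0.397,"tz":0,"wx":0,"wy":0,"wz":0.078,"gripper":-1}]'
python3 -m crank '[{"tx":0,"ty":0,"tz":-0.03,"wx":0,"wy":0,"wz":0,"gripper":-1},{"tx":0,"ty":0,"tz":-0.04,"wx":0,"wy":0,"wz":0,"gripper":-1},{"tx":0,"ty":0,"tz":-0.04,"wx":0,"wy":0,"wz":0,"gripper":-1},{"tx":0,"ty":0,"tz":-0.04,"wx":0,"wy":0,"wz":0,"gripper":-1}]'
python3 - <<'E'
from h import *
im,d=get_image('scene');a=cv2.resize(im[130:330,230:490],(780,600),interpolation=cv2.INTER_CUBIC);cv2.imwrite('pics/s2.png',a[...,::-1])
E
```

```text
t: 9.45
position: [454.6, -298.5, 148.9]
orientation: [[0.989, -0.148, 0.001], [-0.148, -0.989, -0.0], [0.001, 0.0, -1.0]]
contact_force: [1.1, 0.4, -9.2]
width: 48.0
grip_force: 29.9
t: 10.45
position: [525.6, 100.2, 146.3]
orientation: [[0.995, 0.097, -0.004], [0.097, -0.995, -0.0], [-0.004, 0.0, -1.0]]
contact_force: [0.9, -0.4, -8.6]
width: 47.8
grip_force: 29.9
t: 10.85
position: [526.5, 97.8, 108.7]
orientation: [[0.995, 0.095, -0.001], [0.095, -0.995, -0.0], [-0.001, 0.0, -1.0]]
contact_force: [1.4, 0.0, -8.3]
width: 47.9
grip_force: 30.0
```

View pics/s2.png

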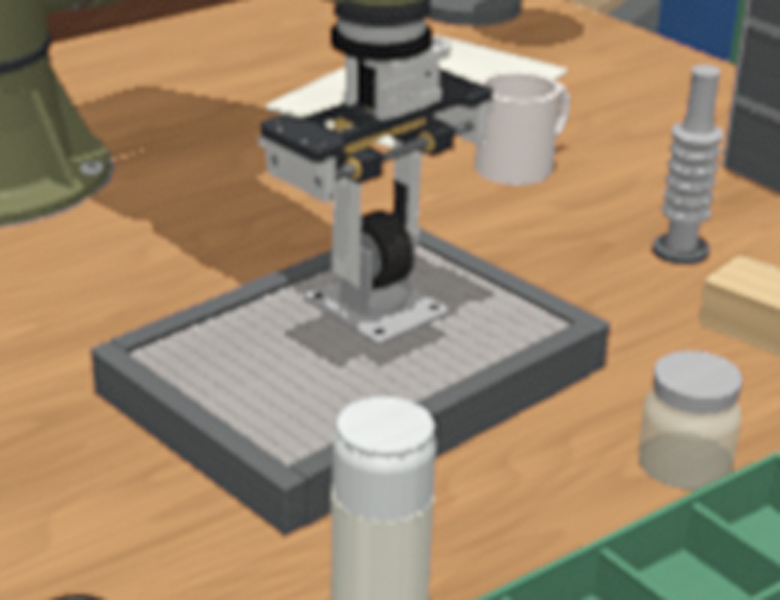

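The caster hangs level and square over the sheet, with its plate around crop (380,310). I'll lower it gently.

```bash
python3 -m crank '[{"tx":0,"ty":0,"tz":-0.01,"wx":0,"wy":0,"wz":0,"gripper":-1},{"tx":0,"ty":0,"tz":-0.016,"wx":0,"wy":0,"wz":0,"gripper":-1},{"tx":0,"ty":0,"tz":-0.019,"wx":0,"wy":0,"wz":0,"gripper":-1},{"tx":0,"ty":0,"tz":-0.019,"wx":0,"wy":0,"wz":0,"gripper":-1},{"tx":0,"ty":0,"tz":-0.019,"wx":0,"wy":0,"wz":0,"gripper":-1}]'|egrep 'pos|cont'
python3 -m crank '[{"tx":0,"ty":0,"tz":-0.001,"wx":0,"wy":0,"wz":0,"gripper":-1},{"tx":0,"ty":0,"tz":-0.001,"wx":0,"wy":0,"wz":0,"gripper":-1},{"tx":0,"ty":0,"tz":-0.001,"wx":0,"wy":0,"wz":0,"gripper":-1}]'|egrep 'pos|cont'
python3 -m crank '[{"tx":0,"ty":0,"tz":-0.001,"wx":0,"wy":0,"wz":0,"gripper":-1},{"tx":0,"ty":0,"tz":-0.001,"wx":0,"wy":0,"wz":0,"gripper":-1},{"tx":0,"ty":0,"tz":-0.001,"wx":0,"wy":0,"wz":0,"gripper":-1}]'|egrep 'pos|cont'
```

```text
position: [526.6, 98.5, 89.9]
contact_force: [0.4, -0.3, -7.8]
position: [526.6, 98.5, 88.9]
contact_force: [-0.3, -0.3, -8.6]
position: [526.5, 98.5, 87.8]
contact_force: [0.2, 0.3, -8.0]
```

```bash
python3 -m crank '[{"tx":0,"ty":0,"tz":-0.0005,"wx":0,"wy":0,"wz":0,"gripper":-1},{"tx":0,"ty":0,"tz":-0.0005,"wx":0,"wy":0,"wz":0,"gripper":-1},{"tx":0,"ty":0,"tz":-0.0005,"wx":0,"wy":0,"wz":0,"gripper":-1}]'|egrep 'pos|cont'
python3 -m crank '[{"tx":0,"ty":0,"tz":-0.0005,"wx":0,"wy":0,"wz":0,"gripper":-1},{"tx":0,"ty":0,"tz":-0.0005,"wx":0,"wy":0,"wz":0,"gripper":-1},{"tx":0,"ty":0,"tz":-0.0005,"wx":0,"wy":0,"wz":0,"gripper":-1}]'|egrep 'pos|cont'
python3 -m crank '[{"tx":0,"ty":0,"tz":-0.0005,"wx":0,"wy":0,"wz":0,"gripper":-1},{"tx":0,"ty":0,"tz":-0.0005,"wx":0,"wy":0,"wz":0,"gripper":-1},{"tx":0,"ty":0,"tz":-0.0005,"wx":0,"wy":0,"wz":0,"gripper":-1}]'|egrep 'pos|cont'
```

```text
position: [526.6, 98.5, 87.4]
contact_force: [-0.4, 0.2, -6.2]
position: [526.6, 98.5, 87.0]
contact_force: [-2.4, -0.7, -1.8]
position: [526.6, 98.5, 87.0]
contact_force: [-6.0, -1.2, 4.8]
```

It's resting on hard support, so I'll release: open, then rise.

```bash
python3 -m crank '[{"tx":0,"ty":0,"tz":0.0003,"wx":0,"wy":0,"wz":0,"gripper":-0.5},{"tx":0,"ty":0,"tz":0.0003,"wx":0,"wy":0,"wz":0,"gripper":1},{"tx":0,"ty":0,"tz":0.0003,"wx":0,"wy":0,"wz":0,"gripper":1},{"tx":0,"ty":0,"tz":0.0003,"wx":0,"wy":0,"wz":0,"gripper":1},{"tx":0,"ty":0,"tz":0.0003,"wx":0,"wy":0,"wz":0,"gripper":1},{"tx":0,"ty":0,"tz":0.0003,"wx":0,"wy":0,"wz":0,"gripper":1},{"tx":0,"ty":0,"tz":0.0003,"wx":0,"wy":0,"wz":0,"gripper":1}]'
python3 -m crank '[{"tx":0,"ty":0,"tz":0.03,"wx":0,"wy":0,"wz":0,"gripper":1},{"tx":0,"ty":0,"tz":0.06,"wx":0,"wy":0,"wz":0,"gripper":1},{"tx":0,"ty":0,"tz":0.1,"wx":0,"wy":0,"wz":0,"gripper":1},{"tx":0,"ty":0,"tz":0.12,"wx":0,"wy":0,"wz":0,"gripper":1},{"tx":0,"ty":-0.15,"tz":0.12,"wx":0,"wy":0,"wz":0,"gripper":1},{"tx":0,"ty":-0.15,"tz":0.12,"wx":0,"wy":0,"wz":0,"gripper":1},{"tx":0,"ty":-0.25,"tz":0.12,"wx":0,"wy":0,"wz":0,"gripper":1},{"tx":0,"ty":-0.25,"tz":0.12,"wx":0,"wy":0,"wz":0,"gripper":1},{"tx":0,"ty":-0.25,"tz":0.12,"wx":0,"wy":0,"wz":0,"gripper":1},{"tx":0,"ty":-0.25,"tz":0.12,"wx":0,"wy":0,"wz":0,"gripper":1}]'
python3 - <<'E'
from h import *
im,d=get_image('scene');a=cv2.resize(im[130:330,230:490],(780,600),interpolation=cv2.INTER_CUBIC);cv2.imwrite('pics/s3.png',a[...,::-1])
E
```

```text
t: 13.6
position: [526.6, 98.5, 86.6]
orientation: [[0.995, 0.096, 0.0], [0.096, -0.995, 0.0], [0.0, -0.0, -1.0]]
contact_force: [-0.7, 0.4, -0.1]
width: 91.8
grip_force: 0.0
t: 14.6
position: [525.9, -156.4, 206.3]
orientation: [[0.996, 0.091, -0.0], [0.091, -0.996, -0.001], [-0.0, 0.001, -1.0]]
contact_force: [0.6, 0.4, 0.0]
width: 93.8
grip_force: 0.0
```

View pics/s3.png

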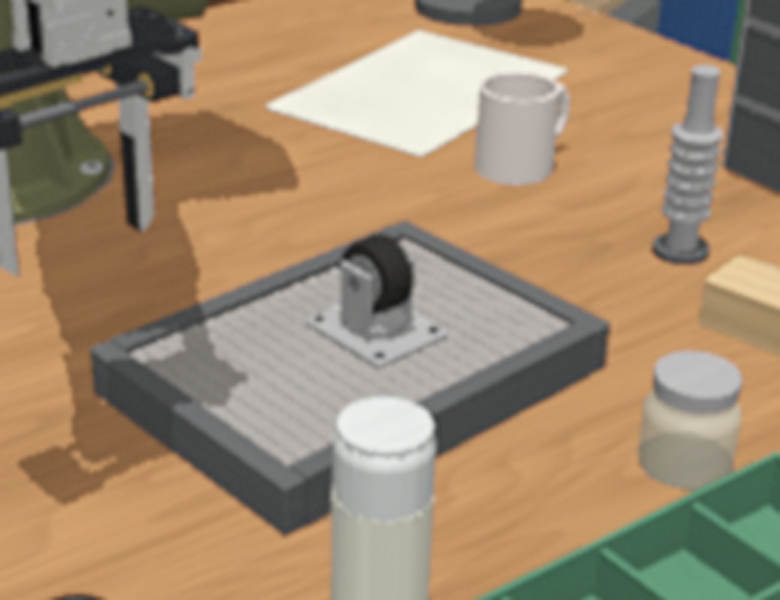

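The caster stands level and square on the sheet, with its plate at crop (378,335), and the gripper is clear. I'll hand the job in.

```bash
python3 -m crank '[{"tx":0,"ty":0,"tz":0,"wx":0,"wy":0,"wz":0,"gripper":1},{"tx":0,"ty":0,"tz":0,"wx":0,"wy":0,"wz":0,"gripper":1}]'|head -1; python3 -c "
from rig import ctrl;print(ctrl.finish_job())"
```

```text
t: 14.85
the job is handed in; nothing more can be done
None
```

I felt the crossbar at about y = 0 to 45 mm in the shelf's frame and stood the caster over it at about y = 22 mm; it looked level and square in the last picture, the arm was clear, and the job was handed in at about 15 s, with no verdict returned.

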